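# Find the stain bottle that still rattles, run it on the touch mixer, hand it over

## Task

Two of the three sealed stain bottles in the rack have set solid; in the third the steel mixing ball still runs and rattles from end to end. Lift and shake or tip the bottles end to end to find that one, leaving the silent ones lying in the rack's slots and never on the mixer; then lay the good one flat on the middle of the mixer's platform and, still gripping it, push the sprung platform fully down for about a second. Finish still holding that bottle out level near the far edge of the bench, well up off the surface, and do not upset the things standing round about.

Things in the scene. Friction and masses are not known exactly. Their poses are not given: they have to be found in the camera images.
- stain_1: one of three sealed stain bottles, alike outside, lying in the rack: cream square-section body 46 x 46 mm, 110 mm along its x, then a fixed round black cap (33 mm across) out to x = +80 mm; the base end is at x = -55 mm. Origin at the centre of the body's underside, z up. 0.21 to 0.27 kg with contents
- stain_2: second bottle, as stain_1. In one bottle, any of the three, a 32 mm, 0.134 kg steel ball is free inside and can run 36 mm either way from the middle along x. At the start it lies at the cap end; it stays put while the bottle is level and rolls to the lower end when tipped by over 0.2 rad, shifting the balance by up to 0.09 N m
- stain_3: third bottle, as stain_1. In two of the three the contents (as heavy as the ball) have set solid, centred in the body, and nothing moves when shaken
- rack: fixed teal rack, 96 mm (its x) by 244 mm (its y), top at 18 mm. Three slots along its x, open at both ends, at y = -84, 0, +84 mm, 50 mm wide, 10 mm deep; a bottle lies in each with its base end towards -x, its underside 8 mm above the rack's origin. 38 mm is free between bottles, enough for a finger, not for a wide-open gripper. Origin at the centre of its underside
- mixer: fixed touch vortex mixer, round white housing 96 mm across, 78 mm tall, knob and switch on its front (-x), black platform on top in the middle, standing between a fixed grey drawer cabinet (150 mm tall, beyond y = +0.07) and a fixed blue paper bin (about 140 mm, papers higher, beyond y = -0.10). Origin at the centre of its underside; z up
- platform (a point): centre of the top of the mixer's flat black rubber platform, 80 mm across, on which the bottle is pressed: 94 mm above the bench when up. It moves with the sprung head
- mixer_head (a joint): how far the sprung platform is pushed down, m: 0 up, 0.006 fully down on its stop. It starts to give at about 2 N and is fully down at about 8 N
- bench_far_edge (a point): a point on the far edge of the bench top, x = 0.72, z = 0; the edge runs along y. A fixed square service pole rises beyond it, from x = 0.76 on, y -0.24 to -0.16
- bottle_1: bystander: small white bottle, 30 mm across, 50 mm tall; origin at the centre of its base
- bottle_2: bystander: small bottle with a blue label, 30 mm across, 60 mm tall; origin at the centre of its base
- felt_wheel: bystander: cream felt polishing wheel, 36 mm across, 12 mm thick, lying flat; origin at the centre of its base

How it is judged:
By the outcome, as a careful person would: the job done as asked, in the order asked, and still so for the second after the job is handed in, while the arm keeps its last pose, push and grip.
It also fails if it takes over 72 s, if anything falls off the work surface, if the arm or the gripper's body presses on something with over 40 N, if the wrist force passes 120 N, or if a joint passes its speed limit or range.

## Robot

A 7-joint arm with a two-finger parallel gripper is mounted at the origin on the work surface; the furniture and walls round the work are solid. World frame = base frame: x ahead of the robot, y to its left, z up, the work surface at z = 0. Lengths are in m, angles in rad, forces in N, time in s.
With the tool pointing down it reaches from about 0.35 to 0.9 m from the base axis. Payload 19.9 kg.
Tool frame: the origin (TCP) lies between the finger pads; the fingertips stand 19 mm ahead of it and the grasp point (between the pads) is the TCP; z points along the fingers, y is the line along which they close (so a half turn about z gives the same grasp; the last joint's range is limited). The gripper opens to 94 mm and grips with 3 to 60 N. Pads are 16 mm wide; open, the fingers measure 119 mm over their backs; the gripper's body (75 mm by 177 mm) begins 78 mm behind the grasp point.
Start: joints at [-1.262, 0.417, -0.01, 1.614, 0.005, 1.111, -0.053], TCP at [0.215, 0.587, 0.224] pointing down, gripper open.
Joint ranges: [-2.81, 2.81], [-0.39, 2.02], [-1.27, 1.25], [0.06, 2.57], [-1.19, 4.33], [0.19, 2], [-2.82, 2.82]. Speed limits (rad/s): [1.89, 1.89, 2.39, 2.39, 3.01, 3.01, 3.01].

## Interface

Orientations are given as a 3x3 rotation matrix whose columns are the frame's x, y, z axes.
In Python, from rig import robot gives the robot as it stands. Calls block until the motion is done:
- robot.move_ptp(position, orientation): joint-space move of the TCP to a pose.
- robot.move_linear(position, velocity=0.15, frame=None, threshold=None): straight line of the TCP; frame=None keeps the orientation; velocity is the mean speed in m/s. With threshold (N) it stops when the force on the tool has changed by that much, and returns True; else False.
- robot.goto_joints(angles): joint-space move.
- robot.gripper_to(opening): finger opening in m; the grip force is fixed at half the most; returns when the fingers have stopped.
- robot.pause(seconds).
- robot.ik(position, orientation): joint angles nearest the present ones, or None.
- robot.get_state(): the state.
- robot.grab_frame(name): name is "side" or "top" or "wrist"; returns the picture (400x640x3 uint8, red, green, blue); there is no depth.
- robot.camera_info(name): a dict with "fx", "fy", "cx", "cy" (pixels), "rvec" (rotation vector, rad) and "tvec" (3), from world to camera coordinates, as OpenCV has them. Camera axes: x right, y down, z forward; pixel columns grow to the right and rows downward; lengths in m; the calibration is good to about 2 mm. A picture is of the moment at which its call begins: read the wrist's pose just before it. camera_info takes no time and is no camera call; for the wrist camera it gives the pose at the moment of the call.
A pose or a line that the arm cannot do raises robot.PlanningError and nothing moves.
- robot.sign_off(): hands the job in; it is judged then, once.
The state is a dict: "time": time; "qpos": joint angles; "joint_vel": joint speeds; "effort": joint torques, N m; "ee_pos": TCP position; "tool_rot": TCP orientation; "force": force on the tool from outside, world axes, zero at the start; "moment": the same for the moment, N m; "opening": finger opening in m; "grasp_force": force on a finger pad.
Only numpy, scipy, OpenCV 4.12 (cv2) and the standard library are available. Lean on these libraries where they do the work, as an engineer would, in place of code of your own. Each camera call takes 0.05 s, during which the arm holds its last target. There are 200 camera calls.

## Working session

There is one attempt and no reset: what is moved stays moved. The work goes in short steps, each a Python script; the robot and the scene stay as the last script left them, time stands still between calls to the robot, and variables do not carry over. Pictures are saved under pics/ and viewed, at most 10 in all, crops included, and the job is handed in when it is done.

```bash
mkdir -p pics; ls; python3 - <<'E'
from rig import robot
import cv2
for n in ("side","top"):
    cv2.imwrite(f"pics/{n}0.png",robot.grab_frame(n)[:,:,::-1]); print(robot.camera_info(n))
print(robot.get_state())
E
```

```text
pics
{'fx': 430.20745073151375, 'fy': 430.20745073151375, 'cx': 324.5924134286103, 'cy': 199.12839606815965, 'rvec': array([ 1.41722176,  1.84321936, -1.00458117]), 'tvec': array([ 0.09518242, -0.20639503,  1.33176456])}
{'fx': 447.23259057980727, 'fy': 447.23259057980727, 'cx': 313.16042624728334, 'cy': 193.92512436431838, 'rvec': array([ 2.03240835, -2.18480613,  0.2360573 ]), 'tvec': array([0.05275634, 0.55618245, 0.88549225])}
{'time': 0.1, 'qpos': array([-1.26151473,  0.41794647, -0.01031477,  1.61408692,  0.00473222,
        1.11071057, -0.05300274]), 'joint_vel': array([-6.93581812e-04, -3.24242216e-03,  1.73666123e-03, -1.45986580e-03,
       -3.96469560e-04,  1.33713200e-03, -5.04740058e-05]), 'effort': array([ 1.26437746e-03, -8.52587843e+01,  6.40267264e-01, -4.26705945e+01,
       -4.89264820e-02,  1.62669201e-02,  4.16719195e-05]), 'ee_pos': array([0.21467317, 0.58664275, 0.22387908]), 'tool_rot': array([[-9.39114818e-01,  3.43603376e-01, -2.81721977e-04],
       [ 3.43603473e-01,  9.39114189e-01, -1.09263809e-03],
       [-1.10865031e-04, -1.12291327e-03, -9.99999363e-01]]), 'force': array([-0.58782726, -0.61250177,  0.29885812]), 'moment': array([-0.01842137, -0.01905039, -0.01125298]), 'grasp_force': 0.0, 'opening': 0.09405935972359362}
```

View pics/top0.png

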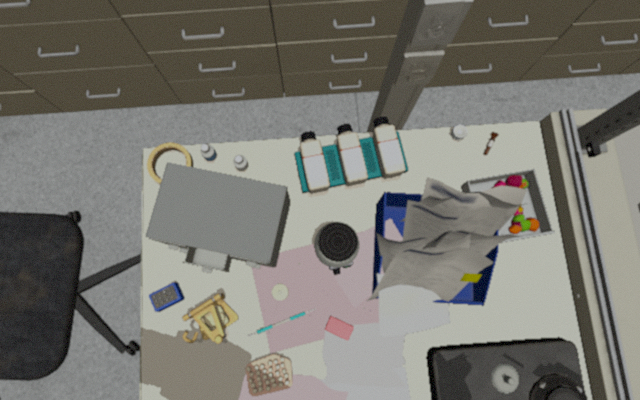

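View pics/side0.png

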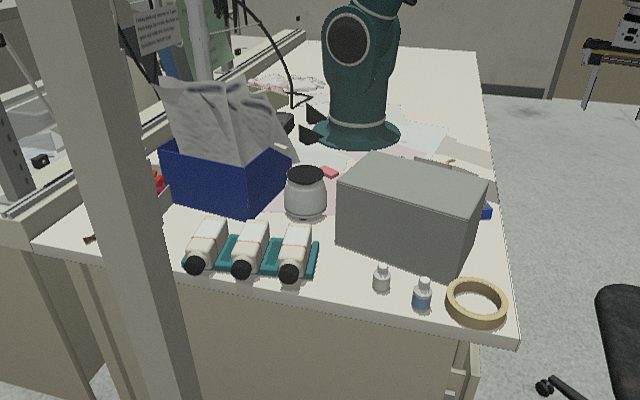

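The top view shows the rack near (350,160), with caps towards +x (up). The mixer is at (337,243), the cabinet at (220,215) and the bin at (440,245). The small bottles are at (208,152) and (240,161), and the felt wheel is probably at (280,293). I'll enlarge the crop.

```bash
cat > h.py <<'E'
import numpy as np, cv2
from rig import robot
def ray(name,uv,z):
    c=robot.camera_info(name); R,_=cv2.Rodrigues(np.array(c['rvec'])); t=np.array(c['tvec'])
    d=R.T@np.array([(uv[0]-c['cx'])/c['fx'],(uv[1]-c['cy'])/c['fy'],1]); o=-R.T@t
    return o+d*(z-o[2])/d[2]
def proj(name,P):
    c=robot.camera_info(name); K=np.array([[c['fx'],0,c['cx']],[0,c['fy'],c['cy']],[0,0,1]])
    return cv2.projectPoints(np.array(P,float).reshape(-1,3),np.array(c['rvec']),np.array(c['tvec']),K,None)[0][:,0]
E
python3 - <<'E'
from h import *
im=cv2.imread('pics/top0.png')[115:275,285:425]
cv2.imwrite('pics/topc.png',cv2.resize(im,None,fx=3.75,fy=3.75,interpolation=cv2.INTER_CUBIC)[:, :])
for n,uv,z in [("plat",(337.5,241.5),.094),("cabTL",(167,166),.15),("cabTR",(288,186),.15),("cabBR",(275,265),.15),("cabBL",(150,237),.15),("binTL",(385,196),.14),("b1",(240,160),.05),("b2",(207,149),.06),("felt",(280,293),.012),("edge",(300,140),0)]: print(n,ray("top",uv,z).round(3))
E
```

```text
plat [ 0.451 -0.028  0.094]
cabTL [0.615 0.292 0.15 ]
cabTR [0.558 0.061 0.15 ]
cabBR [0.41  0.094 0.15 ]
cabBL [0.479 0.324 0.15 ]
binTL [ 0.527 -0.124  0.14 ]
b1 [0.648 0.166 0.05 ]
b2 [0.675 0.235 0.06 ]
felt [0.359 0.097 0.012]
edge [0.702 0.033 0.   ]
```

View pics/topc.png

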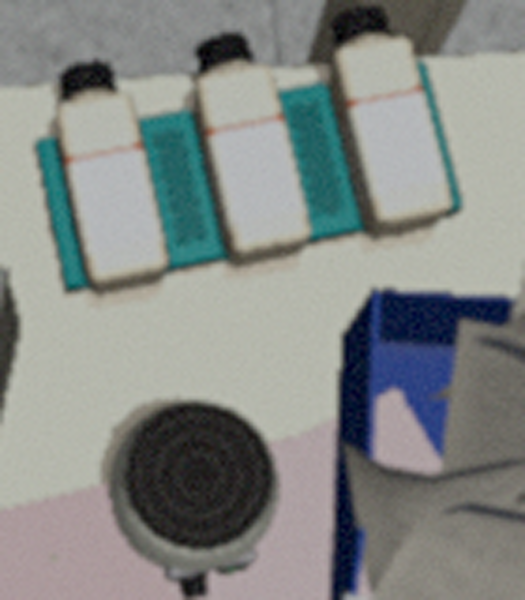

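The crop gives these (crop px /3.75 + (285,115)):
- **Rack corners:** (38,142), (66,292), (460,208) and (424,62).
- **Platform centre:** (200,475).
- **Bottle base ends:** about (128,280), (268,250) and (412,220).
- **Cap tips:** (86,65), (222,35) and (359,10).

```bash
python3 - <<'E'
from h import *
from scipy.optimize import least_squares
f=lambda p:(285+p[0]/3.75,115+p[1]/3.75)
C=np.array([ray("top",f(p),.018)[:2] for p in [(38,142),(66,292),(460,208),(424,62)]])
L=np.array([(.048,.122),(-.048,.122),(-.048,-.122),(.048,-.122)])
def T(q,l): c,s=np.cos(q[2]),np.sin(q[2]); return l@np.array([[c,s],[-s,c]])+q[:2]
r=least_squares(lambda q:(T(q,L)-C).ravel(),[.64,-.05,0]); print("rack",r.x,(T(r.x,L)-C).round(4).tolist())
print("plat",ray("top",f((200,475)),.094))
# bottles: top-face base and shoulder edge midpoints
for n,b,s in [("L",[(92,283),(166,268)],[(60,97),(130,90)]),("M",[(235,256),(310,236)],[(200,72),(265,66)]),("R",[(377,226),(452,208)],[(337,45),(411,40)])]:
    B=np.mean([ray("top",f(p),.054) for p in b],0); 
    S=np.mean([ray("top",f(p),.050) for p in s],0); d=S-B
    print(n,B,S,np.hypot(*d[:2]),np.arctan2(d[1],d[0]))
for y in(.084,0,-.084): print("pred",T(r.x,np.array([[0,y],[-.055,y],[.055,y]])).round(4).tolist())
# side check
print(proj("side",[[*T(r.x,np.array([[.08,y]]))[0],.031] for y in(.084,0,-.084)]))
R=np.array([[0,1,0],[1,0,0],[0,0,-1.]])
th=r.x[2]; print(robot.get_state()['qpos'])
for nm,xy in [("M",r.x[:2]),("plat",(.451,-.028))]:
  for sg in(1,-1):
    R=np.column_stack([sg*np.array([np.cos(th),np.sin(th),0]),sg*np.array([np.sin(th),-np.cos(th),0]),[0,0,-1]])
    for z in(.05,.3): print(nm,sg,z,robot.ik([*xy,z],R))
E
```

```text
rack [ 0.63571429 -0.07854615  0.13849242] [[0.0009, 0.0033], [-0.0006, 0.0007], [-0.0012, -0.0031], [0.0009, -0.0009]]
plat [ 0.45045898 -0.03002871  0.094     ]
L [ 0.57090618 -0.00179162  0.054     ] [0.68245911 0.00975774 0.05      ] 0.11214920435754613 0.10316501775403321
M [ 0.58223936 -0.08491658  0.054     ] [ 0.69171002 -0.07193302  0.05      ] 0.11023791918110487 0.11805164242711302
R [ 0.59342144 -0.16776962  0.054     ] [ 0.70209195 -0.15663394  0.05      ] 0.10923957181724916 0.10211551740873388
pred [[0.6241, 0.0046], [0.5696, -0.0029], [0.6786, 0.0122]]
pred [[0.6357, -0.0785], [0.5812, -0.0861], [0.6902, -0.071]]
pred [[0.6473, -0.1617], [0.5928, -0.1693], [0.7018, -0.1541]]
[[286.33178912 276.07072593]
 [238.38911764 271.81557435]
 [191.41528515 267.64641207]]
[-1.26151473  0.41794647 -0.01031477  1.61408692  0.00473222  1.11071057
 -0.05300274]
M 1 0.05 [-0.47738647  0.81019783  0.80808555  1.71300132 -0.70826946  0.93584274
 -0.81471019]
M 1 0.3 [-0.49221589  0.49403469  0.82471118  1.50040727 -0.36883865  1.30866278
 -1.06360018]
M -1 0.05 [-0.18951006  0.67465772  0.36736098  1.70301992 -0.31128768  0.82191366
  2.02736076]
M -1 0.3 [-0.36394431  0.44275528  0.619396    1.49616969 -0.26211679  1.28647956
  1.99277844]
plat 1 0.05 [-0.73421317  0.55489749  0.89051534  2.18533665 -0.68302263  0.7061979
 -0.80219084]
plat 1 0.3 [-0.8618767   0.01489056  0.87563897  1.94606716 -0.01233721  1.18601407
 -1.41396511]
plat -1 0.05 [-0.37323783  0.41559019  0.43057462  2.17565341 -0.300426    0.60582988
  1.98323152]
plat -1 0.3 [-0.64302162  0.01751184  0.65123679  1.94159421 -0.01145187  1.18609296
  1.72172786]
```

```bash
python3 - <<'E'
from h import *
im=cv2.imread('pics/side0.png')[70:290,145:345]
cv2.imwrite('pics/sidec.png',cv2.resize(im,(545,600),interpolation=cv2.INTER_CUBIC))
th=.12
R=np.column_stack([[np.cos(th),np.sin(th),0],[np.sin(th),-np.cos(th),0],[0,0,-1]])
robot.move_ptp([.56,-.07,.34],R)
print(robot.get_state()['time'],robot.get_state()['qpos'].round(3),robot.camera_info("wrist"))
import json
c=robot.camera_info("wrist"); json.dump({k:(v.tolist() if hasattr(v,'tolist') else v) for k,v in c.items()},open('w1.json','w'))
cv2.imwrite('pics/w1.png',robot.grab_frame("wrist")[:,:,::-1])
E
```

```text
2.75 [-0.646  0.304  0.903  1.638 -0.245  1.319 -1.153] {'fx': 315.85441187816025, 'fy': 315.85441187816025, 'cx': 319.9660491167815, 'cy': 203.35037573206995, 'rvec': array([-2.20500719,  1.95106323,  0.24661591]), 'tvec': array([-0.1368702 ,  0.4754633 ,  0.63820551])}
```

View pics/sidec.png

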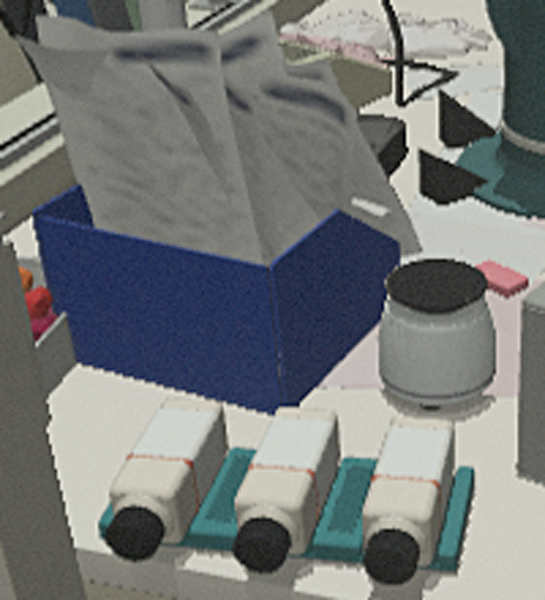

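View pics/w1.png

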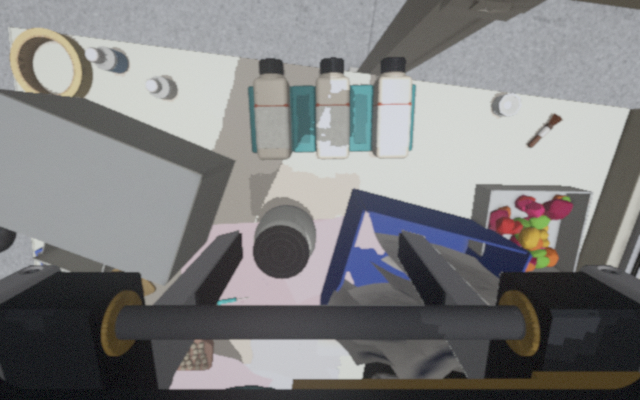

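```bash
python3 - <<'E'
from h import *
import json
w=json.load(open('w1.json')); _ci=robot.camera_info
robot.camera_info=lambda n: w if n=="wrist" else _ci(n)
im=cv2.imread('pics/w1.png')[40:180,230:430]
cv2.imwrite('pics/w1c.png',cv2.resize(im,(800,560),interpolation=cv2.INTER_CUBIC))
for n,b,s in [("L",[(257,158),(290,158)],[(253,77),(290,77)]),("M",[(317,158),(350,158)],[(315,75),(349,75)]),("R",[(377,158),(410,157)],[(377,74),(412,74)])]:
    B=np.mean([ray("wrist",p,.054) for p in b],0); S=np.mean([ray("wrist",p,.05) for p in s],0); d=S-B
    print(n,B.round(4),S.round(4),np.hypot(*d[:2]),np.arctan2(d[1],d[0]))
print("plat",ray("wrist",(281,254),.094))
print("reproj plat",proj("wrist",[.45,-.03,.094]))
E
```

```text
L [ 0.575  -0.0016  0.054 ] [0.6815 0.0108 0.05  ] 0.10722179055055031 0.11571567252307162
M [ 0.5852 -0.0854  0.054 ] [ 0.6938 -0.0691  0.05  ] 0.10974233015921449 0.149316809951811
R [ 0.5962 -0.169   0.054 ] [ 0.7051 -0.1515  0.05  ] 0.1103090410502043 0.1593629113714951
plat [ 0.44930067 -0.02853631  0.094     ]
reproj plat [[282.09954035 253.65397648]]
```

View pics/w1c.png

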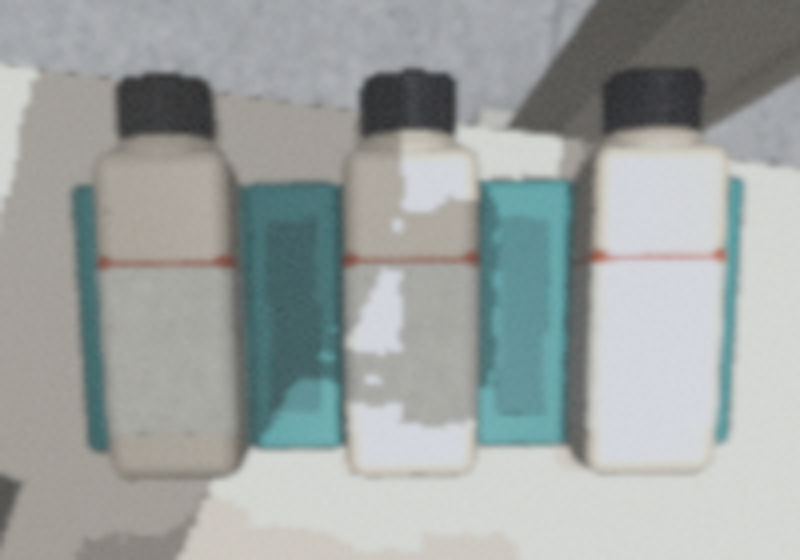

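The wrist crop confirms that the bottles lie parallel at a yaw of about 0.13, with base ends at crop y≈470 and caps at the top. Next I'll check paper clearance at the mixer and IK for both options.

```bash
cat >> h.py <<'E'
YAW=.135
BOT={'L':(.626,.0043),'M':(.637,-.078),'R':(.648,-.161)}
PLAT=(.450,-.029)
def rot(yaw,pitch=0):
    "tool down, tool x along bottle x at yaw; pitch>0 raises the cap end"
    c,s=np.cos(yaw),np.sin(yaw)
    R=np.column_stack([[c,s,0],[s,-c,0],[0,0,-1]])
    return R@cv2.Rodrigues(np.array([0,float(pitch),0]))[0]
E
python3 - <<'E'
from h import *
for uv in [(376,234),(372,298),(400,245),(388,262)]:
    print(uv,[ray("top",uv,z).round(3)[:2].tolist() for z in(.14,.2,.3)])
# side rays in top image: does side point (299,162) match?
for z in (.1,.14,.2): print(z,proj("top",ray("side",(299,162),z)),ray("side",(299,162),z).round(3))
print((rot(.135,.4)[:,0]).round(2),(rot(.135,.4)[:,2]).round(2))
for k in BOT:
  print(k,[None if (q:=robot.ik([*BOT[k],z],rot(YAW,p))) is None else q.round(2) for z,p in((.042,0),(.2,0),(.2,.45))])
for y in (.135,1.57): print(y,[None if (q:=robot.ik([*PLAT,z],rot(y))) is None else q.round(2) for z in(.12,.25)])
print(robot.ik([.69,.03,.28],rot(.135)))
E
```

```text
(376, 234) [[0.455, -0.1], [0.448, -0.091], [0.436, -0.076]]
(372, 298) [[0.338, -0.08], [0.339, -0.073], [0.341, -0.06]]
(400, 245) [[0.431, -0.143], [0.426, -0.131], [0.417, -0.111]]
(388, 262) [[0.401, -0.117], [0.398, -0.106], [0.392, -0.09]]
0.1 [[349.20984463 255.63580152]] [ 0.421 -0.049  0.1  ]
0.14 [[334.95830744 216.23028091]] [ 0.495 -0.025  0.14 ]
0.2 [[312.04051867 152.8625623 ]] [0.605 0.011 0.2  ]
[0.91 0.12 0.39] [ 0.39  0.05 -0.92]
L [array([-0.52,  0.74,  0.66,  1.75, -0.58,  0.85, -1.04]), array([-0.62,  0.55,  0.79,  1.66, -0.43,  1.11, -1.14]), array([-0.66,  0.31,  0.74,  2.02, -0.57,  0.51, -0.98])]
M [array([-0.4 ,  0.77,  0.68,  1.71, -0.61,  0.88, -0.89]), array([-0.48,  0.59,  0.81,  1.61, -0.46,  1.14, -1.  ]), array([-0.43,  0.33,  0.67,  1.97, -0.67,  0.56, -0.76])]
R [array([-0.28,  0.82,  0.71,  1.64, -0.64,  0.93, -0.76]), array([-0.35,  0.65,  0.83,  1.54, -0.5 ,  1.18, -0.86]), array([-0.22,  0.39,  0.62,  1.89, -0.74,  0.64, -0.57])]
0.135 [array([-0.73,  0.35,  0.85,  2.15, -0.37,  0.79, -1.08]), array([-0.88,  0.09,  0.94,  2.02, -0.08,  1.07, -1.34])]
1.57 [array([-0.53,  0.29,  0.6 ,  2.14, -0.24,  0.77,  0.23]), array([-0.65,  0.08,  0.68,  2.01, -0.05,  1.07,  0.06])]
[-0.59230482  0.61275938  0.81091216  1.38407884 -0.44359657  1.33108493
 -1.20496311]
```

```bash
cat >> h.py <<'E'
def meas():
    robot.pause(.35); a=[]
    for _ in range(4):
        s=robot.get_state(); a.append(np.r_[s['force'],s['moment']]); robot.pause(.05)
    return np.mean(a,0).round(3)
def test(k):
    xy=BOT[k]; R=rot(YAW)
    robot.move_ptp([*xy,.14],R); robot.gripper_to(.068)
    hit=robot.move_linear([*xy,.043],velocity=.15,threshold=15); s=robot.get_state(); print(k,'hit',hit,s['ee_pos'].round(4))
    if hit: return None
    robot.gripper_to(0.0); s=robot.get_state(); print('grip',s['opening'],s['grasp_force'])
    robot.move_linear([*xy,.2],velocity=.15); m0=meas()
    robot.move_ptp([*xy,.22],rot(YAW,.45)); robot.pause(.5); mt=meas()
    robot.move_ptp([*xy,.2],R); m1=meas(); s=robot.get_state()
    print(m0,mt,m1,'dM',m1[3:]-m0[3:],'open',s['opening'],'t',s['time'])
    return np.hypot(*(m1-m0)[3:5])
def putback(k):
    xy=BOT[k]; 
    hit=robot.move_linear([*xy,.0435],velocity=.12,threshold=12); s=robot.get_state(); print('back',hit,s['ee_pos'].round(4))
    robot.gripper_to(.068); robot.move_linear([*xy,.13],velocity=.2); print('t',robot.get_state()['time'])
E
python3 - <<'E'
from h import *
print(test('L'))
cv2.imwrite('pics/s1.png',robot.grab_frame("side")[:,:,::-1][120:320,120:380])
E
```

```text
L hit False [0.6265 0.0041 0.0438]
grip 0.045834904200046676 30.00116765499115
[ 0.192 -0.234 -2.502 -0.043  0.163 -0.018] [-0.123 -0.759 -2.353 -0.108  0.812  0.   ] [ 0.17   0.149 -2.345 -0.027  0.167  0.006] dM [0.016 0.004 0.024] open 0.045699735128621626 t 10.1583
0.01649242250247064
```

View pics/s1.png

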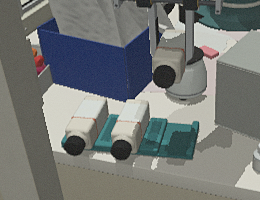

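The bottle is held level above the rack. Its moment didn't change after tipping, so L is silent. I'll put it back and test M.

```bash
python3 - <<'E'
from h import *
putback('L')
print(test('M'))
cv2.imwrite('pics/s2.png',robot.grab_frame("top")[:,:,::-1])
E
```

```text
back True [0.6256 0.0043 0.0435]
t 12.6417
M hit False [ 0.6375 -0.0782  0.0438]
grip 0.04618697665819836 30.001316964626312
[-0.409  0.414 -2.132  0.01   0.16  -0.   ] [ 0.221  0.269 -1.808 -0.095  0.795 -0.005] [ 0.288  0.048 -2.321 -0.037  0.132 -0.026] dM [-0.047 -0.028 -0.026] open 0.045960153248725544 t 19.0833
0.05470831746635972
```

M is ambiguous against the noise, so I'll tip it the other way and average for longer.

```bash
sed -i 's/range(4)/range(N)/; s/def meas():/def meas(N=6):/' h.py; python3 - <<'E'
from h import *
xy=BOT['M']
a=meas(16)
robot.move_ptp([*xy,.24],rot(YAW,-.4)); robot.pause(.5)
robot.move_ptp([*xy,.2],rot(YAW)); b=meas(16)
print(a,b,b-a,robot.get_state()['time'])
E
```

```text
[ 1.170e-01  4.000e-03 -2.311e+00 -2.100e-02  1.550e-01  1.000e-03] [-0.097 -0.314 -2.093 -0.016  0.171  0.011] [-0.214 -0.318  0.218  0.005  0.016  0.01 ] 23.1167
```

M is silent too: the change is 0.016, against about 0.09 expected. Putting it back and testing R.

```bash
python3 - <<'E'
from h import *
putback('M')
print(test('R'))
cv2.imwrite('pics/s3.png',robot.grab_frame("top")[100:300,240:500,::-1].repeat(2,0).repeat(2,1))
E
```

```text
back True [ 0.6366 -0.0781  0.0435]
t 25.5583
R hit False [ 0.6485 -0.1613  0.0439]
grip 0.045747072136819195 30.001147091388702
[ 2.64e-01  1.36e-01 -2.49e+00 -3.00e-02  1.97e-01 -1.00e-03] [ 0.109 -0.093 -2.23  -0.088  0.783  0.014] [-2.280e-01 -1.440e-01 -2.531e+00 -2.000e-03  9.400e-02  1.600e-02] dM [ 0.028 -0.103  0.017] open 0.04514300622247409 t 32.2333
0.1067379969832674
```

View pics/s3.png

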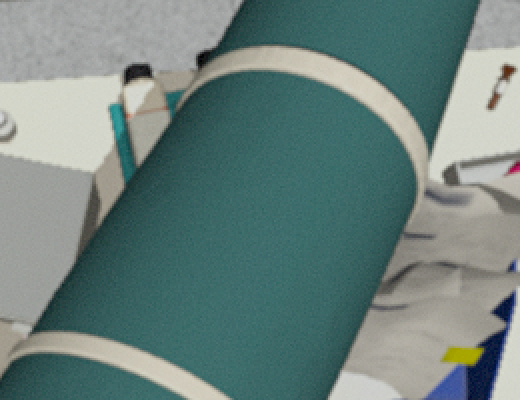

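R rattles: its moment shifts by 0.103 N m. On to the mixer, with the bottle turned along y so the gripper body clears the papers.

```bash
python3 - <<'E'
from h import *
robot.move_linear([.62,-.10,.30],velocity=.2)
robot.move_ptp([.58,.0,.32],rot(1.57))
robot.move_ptp([*PLAT,.22],rot(1.57))
hit=robot.move_linear([*PLAT,.137],velocity=.12,threshold=8); s=robot.get_state(); print(hit,s['ee_pos'].round(4),s['force'].round(2),s['opening'],s['time'])
cv2.imwrite('pics/s4.png',cv2.resize(robot.grab_frame("side")[100:260,140:400,::-1],None,fx=2.5,fy=2.5,interpolation=cv2.INTER_CUBIC))
E
```

```text
False [ 0.4505 -0.0291  0.1375] [-0.6  -0.37 -2.42] 0.045679184200466405 35.6667
```

View pics/s4.png

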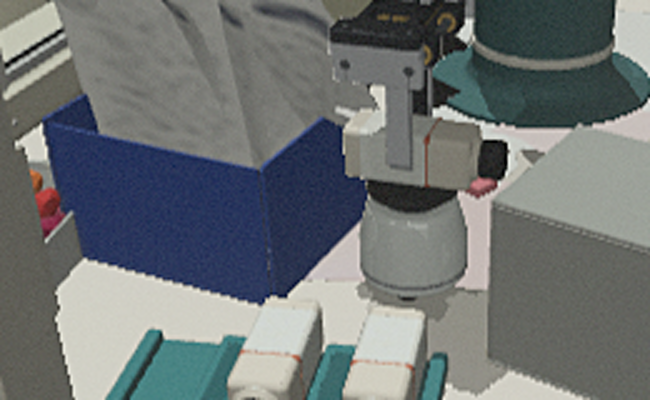

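The bottle sits level and centred over the platform, clear of the bin and cabinet. The two silent ones are in their slots. Pressing now.

```bash
python3 - <<'E'
from h import *
f0=robot.get_state()['force'][2]
hit=robot.move_linear([*PLAT,.112],velocity=.02,threshold=16); 
for _ in range(7):
    s=robot.get_state(); print(hit,s['ee_pos'].round(4),(s['force']).round(2),s['moment'].round(2),s['opening'].round(4),round(s['time'],2)); robot.pause(.25)
E
```

```text
Traceback (most recent call last):
AttributeError: 'float' object has no attribute 'round'
```

```bash
python3 - <<'E'
from h import *
for _ in range(7):
    s=robot.get_state(); print(s['ee_pos'].round(4),(s['force']).round(2),s['moment'].round(2),s['opening'],round(s['time'],2)); robot.pause(.22)
E
```

```text
[ 0.4502 -0.0289  0.1233] [-2.01  0.2   9.68] [0.09 0.57 0.03] 0.045686369142346854 36.48
[ 0.4502 -0.0289  0.1233] [-2.04  0.67 11.23] [-0.03  0.7   0.06] 0.045842124430824506 36.69
[ 0.4502 -0.0289  0.1233] [-1.72  0.48 11.19] [-0.06  0.66  0.02] 0.045669144979848725 36.91
[ 0.4501 -0.0289  0.1233] [-2.05  1.53 10.19] [-0.07  0.62  0.06] 0.045987742867296476 37.12
[ 0.4501 -0.0289  0.1233] [-2.27  0.82 10.57] [-0.03  0.66  0.01] 0.045745031004845726 37.34
[ 0.4502 -0.0289  0.1233] [-1.85 -0.07 10.33] [-0.08  0.65 -0.01] 0.045612901176093755 37.56
[ 0.4501 -0.0289  0.1233] [-2.54  0.33 10.51] [-0.09  0.64  0.05] 0.04580328692043153 37.77
```

```bash
python3 - <<'E'
from h import *
robot.move_linear([*PLAT,.28],velocity=.12)
robot.move_ptp([.70,.0,.28],rot(1.57)); robot.pause(1)
s=robot.get_state(); print(s['ee_pos'].round(4),s['tool_rot'].round(3),s['force'].round(2),s['opening'],s['time'])
a=robot.grab_frame("side")[60:330,130:470,::-1]; b=robot.grab_frame("top")[100:370,150:430,::-1]
cv2.imwrite('pics/s5.png',cv2.resize(np.hstack([a,b]),None,fx=1.28,fy=1.28,interpolation=cv2.INTER_CUBIC))
E
```

```text
[ 0.7  -0.    0.28] [[ 0.001  1.    -0.   ]
 [ 1.    -0.001 -0.   ]
 [-0.    -0.    -1.   ]] [-0.55 -0.77 -3.16] 0.04566675093155596 41.4417
```

View pics/s5.png

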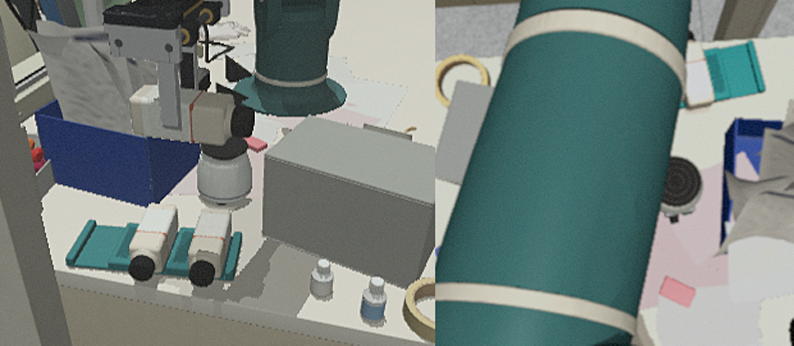

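The bottle is held level, its slope in the picture matching the bench edge. The silent bottles are in their slots and both bystander bottles are still standing.

```bash
python3 -c "
from rig import robot
print(robot.sign_off())"
```

```text
the job is handed in; nothing more can be done
None
```

Job handed in at about 41 s of the 72 s allowed, no verdict shown: the rattling bottle (the rack's −y slot) was pressed fully down on the mixer for about 1.5 s and is held level at x = 0.70 m, 0.28 m up; the two silent ones are back in their slots, and both small bottles still stand (the felt wheel was not rechecked).

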